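# Dry-fit a shaded cutting board in the panel press

### The arm

A 6-joint arm with a two-finger parallel gripper is mounted at the origin on the work surface. World frame = base frame: x ahead of the robot, y to its left, z up, the work surface at z = 0. Lengths are in m, angles in rad, forces in N, time in s.
With the tool pointing down it reaches from about 0.25 to 0.725 m from the base axis. Payload 4 kg.
Tool frame: the origin (TCP) lies on the centre line of the jaws, within the pads' length; the fingertips stand 22 mm ahead of it and the grasp point (between the pads) lies 3 mm ahead of it; z points along the fingers, y is the line along which they close (so a half turn about z gives the same grasp; the last joint's range is limited). The gripper opens to 85 mm and grips with 20 to 120 N. Pads are 22 mm wide; open, the fingers measure 114 mm over their backs; the gripper's body (76 mm by 85 mm) begins 54 mm behind the grasp point. The pads swing forward as they close: fully open they stand 13 mm farther back than shut.
Start: joints at [1.334, 0.241, 0.005, 1.335, 0, 1.571], TCP at [0.117, 0.486, 0.253] pointing down, gripper open.
Joint ranges: [-2.72, 2.72], [-1.05, 1.87], [-1.09, 1.28], [-1.99, 2.15], [-1.42, 1.44], [-3.14, 3.14]. Speed limits (rad/s): [2.79, 2.79, 3.14, 3.14, 3.14, 3.14].

### API

Orientations are given as a unit quaternion [x, y, z, w].
In Python, from workcell import bot gives the robot as it stands.
- The arm moves only by the shell command python3 -m inch 'ROWS'. ROWS is JSON, one flat list of numbers, 7 for each row, row after row: the shift along the world's x, y, z in mm, then the turn, a rotation vector about the world's x, y, z in rad, then the opening in per cent of the stroke, from 0 (shut) to 100 (fully open). A call has 1 to 8 rows; each row is the pose to reach, as a shift and turn from the pose commanded when the call began; what a row does not reach only later rows make up. A row lasts 1/12 s, in which the tool goes at most 41.7 mm and 7.16 degrees, less where a joint would pass 70% of its speed; a pose out of reach is approached as far as the arm can. A call with a gripper value outside its range is refused whole. The fingers move at their own pace and stop on an object; the grip force is fixed at half the most. Time passes only in rows, so rows that repeat a pose let the fingers close. It gives the time, the measured TCP pose, the force, the opening and the grip force at its end, in the units of the state.
- bot.get_obs(): the state, without advancing time (a new reading comes with each control period).
- bot.camera(name): name is "scene" or "top"; returns the picture (400x640x3 uint8, blue, green, red); there is no depth.
- bot.camera_info(name): a dict with "intrinsics" (3x3 intrinsics, pixels), "camera_from_world" (4x4, takes a point from world to camera coordinates). Camera axes: x right, y down, z forward; pixel columns grow to the right and rows downward; lengths in m; the calibration is good to about 2 mm. A picture is of the moment at which its call begins. camera_info takes no time and is no camera call.
- bot.job_done(): hands the job in; it is judged then, once.
Trained networks look in the newest picture that a camera, given by its name, has taken for a name from the list of things; names that differ only in an ending like _2 or _b are one class to them, and where a whole thing is asked for, a point or a joint stands for the part that bears it (a point fixed in the world has none). Each returns a list of dicts, best first, with "confidence" (0 to 1); they miss things now and then, are a little off and sometimes report something else, mostly with a low value. They report only what shows in the picture. A call takes as long as a camera call.
- bot.silhouettes(camera, target): "mask" (400x640 bool, what is visible of it) and "uv" ([column, row] in pixels, amid what is visible of it).
- bot.spot_point(camera, target): "uv" ([column, row] in pixels: a listed point, or the origin of a listed thing).
The state is a dict: "clock": time; "joint_pos": joint angles; "joint_vel": joint speeds; "tau": joint torques, N m; "eef_pos": TCP position; "tool_rot": TCP orientation; "ft_force": force on the tool from outside, world axes, zero at the start; "ft_torque": the same for the moment, N m; "grip_width": finger opening in m; "grasp_force": force on a finger pad.
Only numpy, scipy, OpenCV 4.12 (cv2) and the standard library are available. Lean on these libraries where they do the work, as an engineer would, in place of code of your own. Each camera call takes 0.05 s, during which the arm holds its last target. There are 200 camera calls.

### The job

Dry-fit the graded cutting board: lay the four wood strips side by side across the two bearers of the panel press, ordered by shade with the darkest next to the fixed jaw (the end with the two clamp screws) and the palest next to the sliding jaw, ends about level and centred in the press. Slide the jaw up so that all four are closed together without gaps, and let go. Do not disturb the tape measure or the marking gauge.

Things in the scene. Friction and masses are not known exactly. Their poses are not given: they have to be found in the camera images.
- strip_wenge: Loose strip, near black (wenge), the darkest. All four strips: 130 long x 28 wide x 26 mm high, about 70 g, flat on the bench at the start, alike but for colour; either end may lead. Origin at the centre of the underside, x along the length, y across, z up.
- strip_walnut: Loose strip, dark brown (walnut): second darkest. Size and axes as strip_wenge.
- strip_cherry: Loose strip, mid orange-brown (cherry): third darkest. Size and axes as strip_wenge.
- strip_maple: Loose strip, pale cream (maple): the palest. Size and axes as strip_wenge.
- press: Fixed panel press: plywood board 140 x 450 mm, two pipes along y, beech jaws 132 mm long, tops 70 mm high. Origin under the board (bench level), z up. Fixed jaw at +y (blue heads, two screws with T bars to y = 256 mm, under 90 mm high), face at y = 130 mm. Two bearers along y at x = -52 and 52 mm, 12 wide, tops 42 mm high: strips lie across them, along x, centred at x = 0; pipes between are lower.
- jaw (a joint): Slide of the moving jaw to the press's +y, in m, 0 to 0.2, bigger is more closed; starts at 0 to 0.025. Its face is at y = -135 mm + this value in the press frame, so 240 to 265 mm are open at the start: room for fingers between strips, which slide along the bearers when it pushes. Four strips closed up (112 mm) read 0.153. Drags with about 5 N, stays where left.
- jaw_grip (a point): Middle of the sliding jaw's grip: round steel bar 12 mm thick, 60 mm long along the press's x, between two posts on the jaw's blue castings, 55 mm behind the jaw's face, axis 94 mm above the bench, castings below it up to 64 mm. Pinch it from above, fingers closing along the press's y. Axes as the press; travels with the jaw.
- tape: Yellow and black tape measure, loose, 62 x 58 x 34 mm, lying among the strips. Origin at the centre of its underside. Not to be disturbed.
- gauge: Wooden marking gauge, loose: a beam 150 mm long along its x and a dark block 24 x 56 x 48 mm on it with a brass screw on top (60 mm high in all), lying among the strips. Origin under the middle of the beam, on the bench. Not to be disturbed.

How it is judged:
At the end, for the whole second after the job is handed in: Wenge, walnut, cherry, maple lie in that order from the fixed jaw, each within 8 mm of its place in the closed-up row, 15 mm of the press's middle line and 4 mm of seated, square and level within 0.08 rad, at rest; the jaw is within 5 mm of closed on them (0.148 to 0.158 m) (y of strip_wenge in the frame of press between 0.108 and 0.124 m and x of strip_wenge in the frame of press between -0.015 and 0.015 m and z of strip_wenge in the frame of press between 0.038 and 0.046 m and angle between the x axis of each of strip_wenge, strip_walnut, strip_cherry, strip_maple and the x axis of press, either way round below 0.08 rad and angle between each of strip_wenge, strip_walnut, strip_cherry, strip_maple's own z axis and vertical below 0.08 rad and linear speed of each of strip_wenge, strip_walnut, strip_cherry, strip_maple below 0.02 m/s and y of strip_walnut in the frame of press between 0.08 and 0.096 m and x of strip_walnut in the frame of press between -0.015 and 0.015 m and z of strip_walnut in the frame of press between 0.038 and 0.046 m and y of strip_cherry in the frame of press between 0.052 and 0.068 m and x of strip_cherry in the frame of press between -0.015 and 0.015 m and z of strip_cherry in the frame of press between 0.038 and 0.046 m and y of strip_maple in the frame of press between 0.024 and 0.04 m and x of strip_maple in the frame of press between -0.015 and 0.015 m and z of strip_maple in the frame of press between 0.038 and 0.046 m and value of joint jaw between 0.148 and 0.158 m); the robot touches nothing.
It fails at once if the tape measure or the marking gauge is pushed more than 25 mm from its place (distance of any of tape, gauge from where it was at the start of the episode above 0.025 m).
It also fails if it takes over 120 s, if anything falls off the work surface, if the arm or the gripper's body presses on something with over 40 N, if the wrist force passes 120 N, or if a joint passes its speed limit or range.

## Working session

There is one attempt and no reset: what is moved stays moved. The work goes in short steps, Python scripts to look and compute and a shell command to move; the robot and the scene stay as the last step left them, time stands still between calls to the robot, and variables do not carry over. Pictures are saved under pics/ and viewed, at most 14 in all, crops included, and the job is handed in when it is done.

```bash
ls; mkdir -p pics; python3 - <<'E'
from workcell import bot
import cv2,numpy as np
for c in("top","scene"):
    im=bot.camera(c);cv2.imwrite(f"pics/{c}0.png",im)
    i=bot.camera_info(c);print(c,np.round(i["intrinsics"],1).tolist(),np.round(i["camera_from_world"],4).tolist())
    for t in["strip_wenge","strip_walnut","strip_cherry","strip_maple","press","jaw","jaw_grip","tape","gauge"]:
        s=bot.silhouettes(c,t); p=bot.spot_point(c,t)
        print(t,[(round(d["confidence"],2),np.round(d["uv"]).tolist(),int(d["mask"].sum())) for d in s][:3],[(round(d["confidence"],2),np.round(d["uv"],1).tolist()) for d in p][:3])
o=bot.get_obs();print(o)
E
```

```text
pics
top [[462.4, 0.0, 322.3], [0.0, 462.4, 203.9], [0.0, 0.0, 1.0]] [[0.0126, -0.9999, -0.0074, 0.0198], [-0.9897, -0.0114, -0.1425, 0.5291], [0.1424, 0.0091, -0.9898, 1.0657], [0.0, 0.0, 0.0, 1.0]]
strip_wenge [(0.57, [478.0, 244.0], 626)] [(0.61, [472.4, 240.1])]
strip_walnut [(0.61, [302.0, 248.0], 643)] [(0.88, [301.6, 248.0])]
strip_cherry [(0.96, [172.0, 235.0], 656)] [(0.89, [172.1, 233.2])]
strip_maple [(0.87, [374.0, 245.0], 636)] [(0.88, [376.7, 240.0]), (0.42, [330.8, 170.4])]
press [(0.72, [333.0, 171.0], 10891)] [(0.63, [371.8, 240.8]), (0.6, [331.3, 169.5]), (0.2, [173.1, 235.8])]Traceback (most recent call last):
  File "<stdin>", line 7, in <module>
ValueError: it knows: gauge, jaw_grip, press, strip_cherry, strip_maple, strip_walnut, strip_wenge, tape
```

```bash
python3 - <<'E'
from workcell import bot
import cv2,numpy as np
for c in("top","scene"):
    im=bot.camera(c);cv2.imwrite(f"pics/{c}0.png",im)
    if c=="scene":
        i=bot.camera_info(c);print(c,np.round(i["intrinsics"],1).tolist(),np.round(i["camera_from_world"],4).tolist())
    for t in["jaw_grip","tape","gauge"]+(["strip_wenge","strip_walnut"] if c=="scene" else []):
        s=bot.silhouettes(c,t); p=bot.spot_point(c,t)
        print(t,[(round(d["confidence"],2),np.round(d["uv"]).tolist(),int(d["mask"].sum())) for d in s][:3],[(round(d["confidence"],2),np.round(d["uv"],1).tolist()) for d in p][:3])
o=bot.get_obs();print({k:np.round(v,3).tolist() for k,v in o.items()})
E
```

```text
jaw_grip [(0.67, [433.0, 255.0], 760), (0.55, [397.0, 161.0], 1704)] [(0.68, [411.2, 153.5])]
tape [(0.79, [231.0, 248.0], 702)] [(0.97, [233.9, 246.1])]
gauge [(0.81, [433.0, 254.0], 778)] [(0.94, [432.1, 261.9])]
scene [[443.5, 0.0, 322.0], [0.0, 443.5, 192.5], [0.0, 0.0, 1.0]] [[0.5841, 0.8116, -0.0128, -0.3204], [0.6513, -0.478, -0.5893, -0.2908], [-0.4843, 0.3359, -0.8078, 1.5408], [0.0, 0.0, 0.0, 1.0]]
jaw_grip [(0.87, [292.0, 260.0], 1759)] [(0.94, [285.6, 251.0])]
tape [(0.82, [359.0, 151.0], 421), (0.23, [322.0, 174.0], 484)] [(0.83, [361.1, 155.3])]
gauge [(0.72, [192.0, 252.0], 678), (0.58, [225.0, 221.0], 585)] [(0.87, [226.5, 220.5])]
strip_wenge [(0.96, [196.0, 251.0], 731)] [(0.95, [194.5, 255.6])]
strip_walnut [(0.86, [319.0, 175.0], 445), (0.43, [290.0, 259.0], 1751)] [(0.7, [340.3, 233.6]), (0.59, [324.1, 178.8])]
{'clock': 1.5, 'joint_pos': [1.334, 0.241, 0.005, 1.335, -0.0, 1.571], 'joint_vel': [0.001, -0.001, 0.0, -0.0, -0.001, 0.001], 'tau': [-0.0, -37.221, 25.268, 0.001, -0.0, -0.0], 'eef_pos': [0.117, 0.486, 0.253], 'tool_rot': [0.118, 0.993, 0.0, 0.0], 'ft_force': [-0.749, -1.117, 0.177], 'ft_torque': [0.026, -0.038, 0.043], 'grasp_force': 0.0, 'grip_width': 0.086}
```

View pics/top0.png

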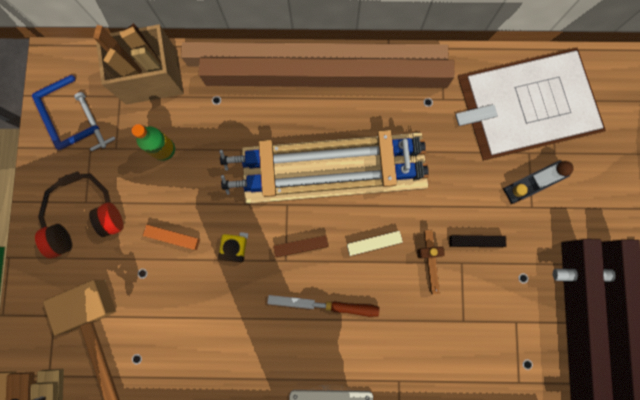

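View pics/scene0.png

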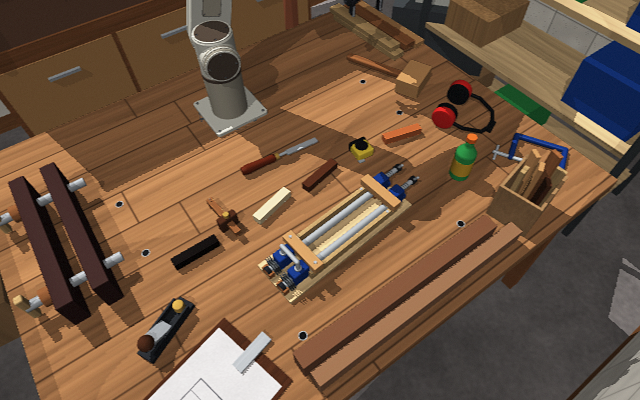

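```bash
cat > h.py <<'E'
from workcell import bot
import cv2,numpy as np
from scipy.optimize import minimize
S=4
def cam(c):
    i=bot.camera_info(c);return np.array(i["intrinsics"]),np.array(i["camera_from_world"])
def proj(C,P):
    P=np.atleast_2d(P);q=(C[1][:3,:3]@P.T).T+C[1][:3,3];q=(C[0]@q.T).T;return q[:,:2]/q[:,2:]
def back(C,uv,z):
    d=C[1][:3,:3].T@np.linalg.inv(C[0])@np.array([*uv,1.]);o=-C[1][:3,:3].T@C[1][:3,3];return (o+d*(z-o[2])/d[2])[:2]
def corners(b,p):
    x0,x1,y0,y1,z0,z1=b;c,s=np.cos(p[2]),np.sin(p[2])
    return np.array([[p[0]+c*x-s*y,p[1]+s*x+c*y,z] for x in(x0,x1) for y in(y0,y1) for z in(z0,z1)])
def render(C,boxes,p):
    m=np.zeros((400*S,640*S),np.uint8)
    for b in boxes:
        h=cv2.convexHull((((proj(C,corners(b,p))+.5)*S)).astype(np.float32))
        cv2.fillConvexPoly(m,np.round(h).astype(np.int32),255)
    return cv2.resize(m,(640,400),interpolation=cv2.INTER_AREA)/255.
def fit(boxes,masks,p0):  # masks: list of (C,mask)
    f=lambda p:sum(np.abs(render(C,boxes,p)-m).sum() for C,m in masks)
    best=None
    for dy in(-.1,0,.1):
        r=minimize(f,np.array(p0)+[0,0,dy],method="Nelder-Mead",options=dict(initial_simplex=np.array(p0)+[0,0,dy]+np.array([[0,0,0],[.008,0,0],[0,.008,0],[0,0,.1]]),xatol=1e-4,fatol=.1))
        if best is None or r.fun<best.fun:best=r
    return best.x,best.fun/sum(m.sum() for _,m in masks)
STRIP=[(-.065,.065,-.014,.014,0,.026)]
def sil(c,t,near=None):
    s=bot.silhouettes(c,t)
    if near is not None: s=[d for d in s if np.linalg.norm(np.array(d["uv"])-near)<25]
    return s[0]["mask"] if s else None
E
cat > m1.py <<'E'
from h import *
T,Sc=cam("top"),cam("scene");bot.camera("top");bot.camera("scene")
for n,uv in dict(wenge=(478,242),walnut=(302,247),cherry=(172,236),maple=(374,243)).items():
    xy=back(T,uv,.026); a=sil("top","strip_"+n,uv); b=sil("scene","strip_"+n,proj(Sc,[*xy,.013])[0])
    ys=1.57
    for ms in([(T,a)],[(Sc,b)],[(T,a),(Sc,b)]):
        if any(m[1] is None for m in ms):print(n,"missing");continue
        p,e=fit(STRIP,ms,[*xy,ys]);print(n,np.round(p,4),round(e,3))
B=[(-.07,.07,-.225,.225,0,.018),(-.066,.066,.13,.152,0,.07)]
a=sil("top","press");b=sil("scene","press")
np.savez("press.npz",a=a,b=b)
for c,m in(("top",a),("scene",b)):
    im=cv2.imread(f"pics/{c}0.png");cs,_=cv2.findContours(m.astype(np.uint8),0,2);
    x,y=(205,115) if c=="top" else(245,150)
    big=cv2.resize(im[y:y+110,x:x+240] if c=="top" else im[y:y+160,x:x+200],None,fx=3,fy=3,interpolation=2)
    for k in cs:cv2.polylines(big,[((k-[x,y])*3+1).astype(np.int32)],1,(0,0,255),1)
    cv2.imwrite(f"pics/press_{c}.png",big)
E
python3 m1.py
```

```text
wenge [ 0.448  -0.3472  1.5826] 0.077
wenge [ 0.446  -0.3488  1.5605] 0.096
wenge [ 0.4473 -0.3479  1.5834] 0.103
walnut [0.4304 0.076  1.7742] 0.056
walnut [0.429  0.0753 1.7873] 0.066
walnut [0.4305 0.0757 1.7808] 0.069
cherry [0.4485 0.3902 1.3279] 0.059
cherry [0.4479 0.391  1.3122] 0.066
cherry [0.4484 0.3907 1.3264] 0.063
maple [ 0.4398 -0.0989  1.8329] 0.068
maple [ 0.4377 -0.1017  1.8289] 0.067
maple [ 0.4399 -0.1004  1.8317] 0.096Traceback (most recent call last):
  File "m1.py", line 13, in <module>
    im=cv2.imread(f"pics/{c}0.png");cs,_=cv2.findContours(m.astype(np.uint8),0,2);
                                                          ^^^^^^^^
AttributeError: 'NoneType' object has no attribute 'astype'
```

```bash
python3 - <<'E'
from h import *
a=np.load("press.npz",allow_pickle=True)["a"]
T=cam("top")
print("origin",back(T,(331,170),0.0),back(T,(411.2,153.5),.094), "scene grip",back(cam("scene"),(285.6,251),.094))
B=[(-.07,.07,-.225,.225,0,.018),(-.066,.066,.13,.152,0,.07)]
p,e=fit(B,[(T,a)],[*back(T,(331,170),0),.08]);print(p,e)
im=cv2.imread("pics/top0.png");x,y=205,115
big=cv2.resize(im[y:y+110,x:x+240],None,fx=3.3,fy=3.3,interpolation=2)
cs,_=cv2.findContours(a.astype(np.uint8),0,2)
for k in cs:cv2.polylines(big,[((k-[x,y]+.5)*3.3).astype(np.int32)],1,(0,0,255),1)
for b in B+[(-.058,-.046,-.13,.13,.02,.042),(.046,.058,-.13,.13,.02,.042)]:
    q=corners(b,p)
    h=cv2.convexHull(((proj(T,q)-[x,y]+.5)*3.3).astype(np.float32)).astype(int);cv2.polylines(big,[h],1,(0,255,0),1)
cv2.imwrite("pics/press_top.png",big)
E
```

```text
origin [0.62005321 0.00591274] [ 0.64012048 -0.17705624] scene grip [ 0.63061233 -0.16913223]Traceback (most recent call last):
  File "<stdin>", line 6, in <module>
  File "h.py", line 24, in fit
    r=minimize(f,np.array(p0)+[0,0,dy],method="Nelder-Mead",options=dict(initial_simplex=np.array(p0)+[0,0,dy]+np.array([[0,0,0],[.008,0,0],[0,.008,0],[0,0,.1]]),xatol=1e-4,fatol=.1))
    res = _minimize_neldermead(fun, x0, args, callback, bounds=bounds,
                               **options)
    fsim[k] = func(sim[k])
              ~~~~^^^^^^^^
    fx = function(np.copy(x), *(wrapper_args + args))
  File "h.py", line 21, in <lambda>
    f=lambda p:sum(np.abs(render(C,boxes,p)-m).sum() for C,m in masks)
               ~~~^^^^^^^^^^^^^^^^^^^^^^^^^^^^^^^^^^^^^^^^^^^^^^^^^^^^
  File "h.py", line 21, in <genexpr>
    f=lambda p:sum(np.abs(render(C,boxes,p)-m).sum() for C,m in masks)
                          ~~~~~~~~~~~~~~~~~^~
TypeError: unsupported operand type(s) for -: 'float' and 'NoneType'
```

```bash
python3 - <<'E'
from h import *
C={"top":cam("top"),"scene":cam("scene")};M={}
for c in C:
    for k in range(5):
        bot.camera(c);M[c]=sil(c,"press")
        if M[c] is not None and M[c].sum()>3000:break
np.savez("press.npz",**{c:m for c,m in M.items() if m is not None})
B=[(-.07,.07,-.225,.225,0,.018),(-.066,.066,.13,.152,0,.07)]
P={}
for ms in(["top"],["scene"],["top","scene"]):
    p,e=fit(B,[(C[c],M[c]) for c in ms],[.62,.006,.08]);print(ms,np.round(p,4),e);P[ms[0]]=p
p=P["top"];c="top"
im=cv2.imread("pics/top0.png");x,y=205,115
big=cv2.resize(im[y:y+110,x:x+240],None,fx=3.3,fy=3.3,interpolation=2)
cs,_=cv2.findContours(M["top"].astype(np.uint8),0,2)
for k in cs:cv2.polylines(big,[((k-[x,y]+.5)*3.3).astype(np.int32)],1,(0,0,255),1)
for b in B:
    q=corners(b,p)
    h=cv2.convexHull(((proj(C[c],q)-[x,y]+.5)*3.3).astype(np.float32)).astype(int);cv2.polylines(big,[h],1,(0,255,0),1)
cv2.imwrite("pics/press_top.png",big)
E
```

```text
['top'] [ 0.626  -0.0019  0.0943] 0.0758246442389665
['scene'] [ 0.6243 -0.0016  0.092 ] 0.08255379603434128
['top', 'scene'] [ 0.6253 -0.0018  0.0956] 0.08071966812192403
```

View pics/press_top.png

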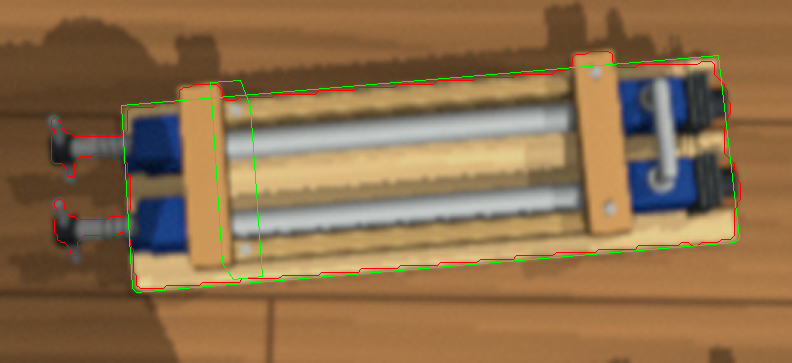

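```bash
python3 - <<'E'
from h import *
C={"top":cam("top"),"scene":cam("scene")};M=np.load("press.npz")
im=cv2.imread("pics/scene0.png");x,y=250,165
cv2.imwrite("pics/press_scene.png",cv2.resize(im[y:y+140,x:x+180],None,fx=4,fy=4,interpolation=2))
g=lambda u,v:back(C["top"],((u/3.3+205-.5),(v/3.3+115-.5)),.07)
# refit with board + jaws params: p=(x,y,yaw of press), board offset s, j
def boxes(s,j):return[(-.07,.07,-.225-s,.225-s,0,.018),(-.066,.066,.13,.156,0,.07),(-.066,.066,-.135+j-.026,-.135+j,0,.07),
 *[(a-.006,a+.006,.16,.25,.045,.06) for a in(-.03,.03)]]
for ms in(["top"],["scene"],["top","scene"]):
    f=lambda q:sum(np.abs(render(C[c],boxes(q[3],.018),q[:3])-M[c]).sum() for c in ms)
    r=minimize(f,[.625,.01,.094,.012],method="Nelder-Mead",options=dict(initial_simplex=np.array([.625,.01,.094,.012])+np.vstack([np.zeros(4),np.diag([.006,.006,.03,.01])])));print(ms,np.round(r.x,4),r.fun)
a,b=g(221,88),g(229,265);c,d=g(574,60),g(588,232)
print(a,b,c,d,"gap",np.linalg.norm((a+b)/2-(c+d)/2),"yaws",np.arctan2(*(a-b)[::-1]),np.arctan2(*(c-d)[::-1]))
for cc in C:
  for k in range(3):
    bot.camera(cc)
    for t,z in(("press",0),("jaw_grip",.094)):print(cc,t,[(round(d["confidence"],2),np.round(back(C[cc],d["uv"],z),4)) for d in bot.spot_point(cc,t)])
E
```

```text
['top'] [0.624  0.014  0.0906 0.0173] 487.1098039215686
['scene'] [0.6231 0.013  0.0914 0.0148] 366.7450980392157
['top', 'scene'] [0.6237 0.0127 0.0906 0.0152] 890.0745098039215
[0.67274467 0.14800285] [0.54431825 0.13872339] [ 0.69610309 -0.10483811] [ 0.57079723 -0.11412254] gap 0.2540683994100934 yaws 0.07212973623385081 0.07395897309796506
top press [(0.93, array([0.6134, 0.0078]))]
top jaw_grip []
top press [(0.72, array([0.6213, 0.0079]))]
top jaw_grip [(0.73, array([ 0.6407, -0.1688]))]
top press [(0.73, array([0.6111, 0.0076]))]
top jaw_grip [(0.64, array([ 0.654 , -0.1734]))]
scene press [(0.68, array([ 0.5904, -0.1477])), (0.56, array([0.6235, 0.0039]))]
scene jaw_grip [(0.95, array([ 0.6419, -0.1773])), (0.61, array([ 0.5016, -0.1225]))]
scene press []
scene jaw_grip [(0.89, array([ 0.6395, -0.1655]))]
scene press [(0.7, array([0.6188, 0.004 ]))]
scene jaw_grip [(0.95, array([ 0.6361, -0.1715]))]
```

View pics/press_scene.png

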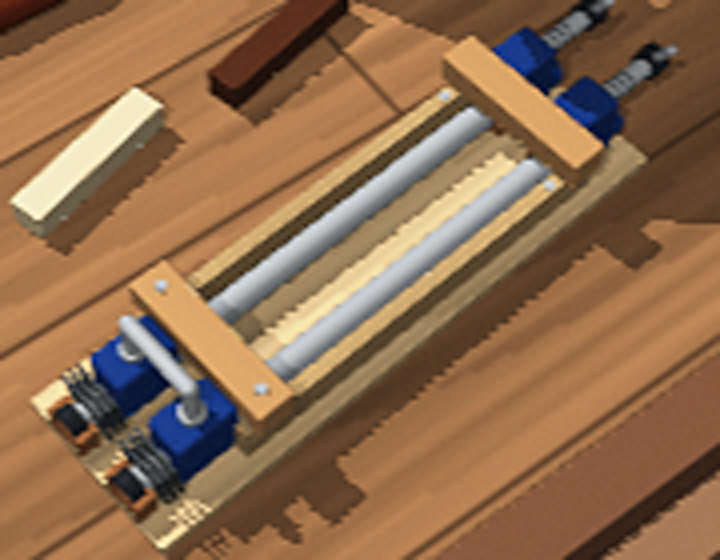

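The top picture shows the strips, left to right: cherry (172,235), walnut (302,247), maple (374,243) and wenge (478,242). The press is centred near (333,170) with the fixed jaw on the left. The scene crop confirms this: the grip is at bottom left and the bearers are clear. My press estimate is origin (0.622, 0.0133), yaw 0.088. I'll move toward the cherry strip with a small turn first, to find which way joint 6 turns.

```bash
python3 -m inch '[80,-25,-40,0,0,0.25,70, 160,-50,-80,0,0,0.25,70]'; python3 -c "
from workcell import bot
o=bot.get_obs();print(o['joint_pos'],o['eef_pos'],o['clock'])"
```

```text
clock: 3.37
eef_pos: [0.1829, 0.467, 0.2212]
tool_rot: [-0.001, 1.0, 0.002, 0.001]
ft_force: [0.5, 0.4, 0.0]
grip_width: 0.0635
grasp_force: 0.0
[ 1.19752919e+00  2.57333778e-01 -5.76977879e-02  1.25211123e+00
  6.60629311e-05  1.19558765e+00] [0.18288216 0.46703196 0.22119154] 3.3667
```

```bash
python3 -m inch '[259,-73,-117,0,0,0.9,70, 259,-73,-117,0,0,0.9,70, 259,-73,-117,0,0,0.9,70, 259,-73,-117,0,0,0.9,70, 259,-73,-117,0,0,0.9,70, 259,-73,-117,0,0,0.9,70, 259,-73,-117,0,0,0.9,70, 259,-73,-117,0,0,0.9,70]'; python3 -m inch '[0,0,0,0,0,0.413,70, 0,0,0,0,0,0.413,70, 0,0,0,0,0,0.413,70, 0,0,0,0,0,0.413,70, 0,0,0,0,0,0.413,70, 0,0,0,0,0,0.413,70]'
cat > st.py <<'E'
from workcell import bot
import sys,numpy as np
from scipy.spatial.transform import Rotation as R
def go(x,y,z,psi):
    o=bot.get_obs();m=R.from_quat(o["tool_rot"]).as_matrix();a=np.arctan2(m[1,1],m[0,1])
    d=(np.array([x,y,z])-o["eef_pos"])*1000
    t=(psi-a+np.pi)%(2*np.pi)-np.pi
    print("need",np.round(d,1),"turn",round(t,3),"tilt",np.round(m[:2,2],3),"psi",round(a,3),"j6",round(o["joint_pos"][5],2),"v",round(np.abs(o["joint_vel"]).max(),3),"t",o["clock"])
def place(py,z,px=0,P=(.622,.0133,.088)):
    c,s=np.cos(P[2]),np.sin(P[2]);go(P[0]+c*px-s*py,P[1]+s*px+c*py,z,P[2]+np.pi/2)
if __name__=="__main__":
    a=list(map(float,sys.argv[1:]));(go if len(a)==4 else place)(*a)
E
python3 st.py .4484 .3907 .026 2.897
```

```text
clock: 4.03
eef_pos: [0.4458, 0.3902, 0.1008]
tool_rot: [-0.432, 0.902, -0.001, -0.0]
ft_force: [-0.7, -0.2, -0.4]
grip_width: 0.0598
grasp_force: 0.0
clock: 4.53
eef_pos: [0.4421, 0.3928, 0.1034]
tool_rot: [-0.607, 0.795, 0.0, -0.0]
ft_force: [0.6, -0.4, 0.2]
grip_width: 0.0599
grasp_force: 0.0
need [  6.3  -2.1 -77.4] turn 0.022 tilt [-0. -0.] psi 2.875 j6 -0.58 v 0.004 t 4.5333
```

```bash
python3 -m inch '[6,-2,-40,0,0,0.022,70, 6,-2,-77,0,0,0.022,70, 6,-2,-77,0,0,0.022,70, 6,-2,-77,0,0,0.022,70, 6,-2,-77,0,0,0.022,15, 6,-2,-77,0,0,0.022,15, 6,-2,-77,0,0,0.022,15, 6,-2,-77,0,0,0.022,15]'; python3 -m inch '[0,0,0,0,0,0,15, 0,0,0,0,0,0,15, 0,0,20,0,0,0,15, 0,0,60,0,0,0,15, 0,0,100,0,0,0,15, 0,0,100,0,0,0,15]'; python3 st.py -.018 .120
```

```text
clock: 5.2
eef_pos: [0.4497, 0.3923, 0.0295]
tool_rot: [-0.616, 0.788, 0.0, 0.003]
ft_force: [-0.7, 0.3, 6.4]
grip_width: 0.0268
grasp_force: 62.7
clock: 5.7
eef_pos: [0.4522, 0.3944, 0.1364]
tool_rot: [-0.616, 0.788, 0.0, 0.008]
ft_force: [1.2, 0.6, 0.3]
grip_width: 0.0267
grasp_force: 61.9
need [ 171.4 -399.   -16.4] turn -1.239 tilt [0.013 0.011] psi 2.898 j6 -0.61 v 0.122 t 5.7
```

```bash
python3 -m inch '[171,-399,0,0,0,-1.239,15, 171,-399,0,0,0,-1.239,15, 171,-399,0,0,0,-1.239,15, 171,-399,0,0,0,-1.239,15, 171,-399,0,0,0,-1.239,15, 171,-399,0,0,0,-1.239,15, 171,-399,0,0,0,-1.239,15, 171,-399,0,0,0,-1.239,15]'; python3 st.py -.018 .135; python3 -m inch '[0,0,0,0,0,0,15, 0,0,0,0,0,0,15]';python3 st.py -.018 .0725;
```

```text
clock: 6.37
eef_pos: [0.5802, 0.0825, 0.1275]
tool_rot: [-0.16, 0.987, -0.0, 0.001]
ft_force: [0.7, 1.3, -0.8]
grip_width: 0.0265
grasp_force: 61.8
need [ 43.4 -87.1   7.5] turn -0.233 tilt [0.002 0.   ] psi 1.892 j6 -0.18 v 0.835 t 6.3667
clock: 6.53
eef_pos: [0.5804, 0.0819, 0.1271]
tool_rot: [-0.161, 0.987, 0.0, 0.001]
ft_force: [-0.2, 0.1, -0.9]
grip_width: 0.0269
grasp_force: 61.8
need [ 43.2 -86.5 -54.6] turn -0.235 tilt [0.002 0.   ] psi 1.893 j6 -0.18 v 0.063 t 6.5333
```

```bash
python3 -m inch '[43,-87,0,0,0,-0.235,15, 43,-87,0,0,0,-0.235,15, 43,-87,0,0,0,-0.235,15, 43,-87,0,0,0,-0.235,15, 43,-87,-15,0,0,-0.235,15, 43,-87,-35,0,0,-0.235,15, 43,-87,-40,0,0,-0.235,15, 43,-87,-40,0,0,-0.235,15]';python3 st.py -.018 .0705
python3 - <<'E'
from h import *
im=bot.camera("scene")[165:305,230:410];im2=bot.camera("top")[120:225,230:440]
cv2.imwrite("pics/c1.png",np.vstack([cv2.resize(im,(540,420)),cv2.resize(im2,(540,180))])[:600])
E
```

```text
clock: 7.2
eef_pos: [0.6201, -0.0007, 0.0846]
tool_rot: [-0.048, 0.999, 0.0, -0.003]
ft_force: [-0.5, -0.3, -0.2]
grip_width: 0.0265
grasp_force: 61.8
need [  3.5  -3.9 -14.1] turn -0.007 tilt [-0.005  0.001] psi 1.666 j6 -0.1 v 0.042 t 7.2
```

View pics/c1.png

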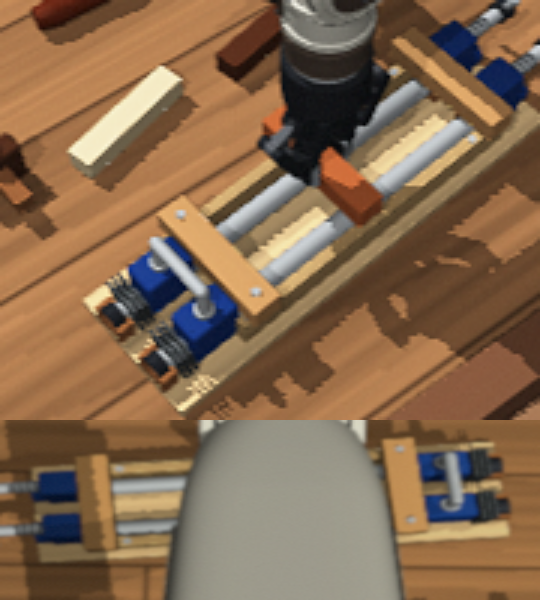

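The scene crop shows the cherry strip in the fingers, lying across the bearers and still slightly raised. Next I lower it and let go.

```bash
python3 -m inch '[3,-4,-8,0,0,-0.007,15, 3,-4,-14,0,0,-0.007,15, 3,-4,-14,0,0,-0.007,15, 3,-4,-14,0,0,-0.007,15]'; python3 -m inch '[0,0,0,0,0,0,43, 0,0,0,0,0,0,43, 0,0,0,0,0,0,43, 0,0,20,0,0,0,43, 0,0,60,0,0,0,43, 0,0,70,0,0,0,60, 0,0,70,0,0,0,70]'; python3 st.py .4305 .0757 .110 3.352
```

```text
clock: 7.63
eef_pos: [0.6253, -0.0067, 0.0722]
tool_rot: [-0.042, 0.999, 0.0, -0.0]
ft_force: [0.7, 0.3, -0.4]
grip_width: 0.0267
grasp_force: 62.0
clock: 8.22
eef_pos: [0.6286, -0.0067, 0.1477]
tool_rot: [-0.042, 0.999, -0.0, 0.005]
ft_force: [0.5, -0.5, 0.9]
grip_width: 0.059
grasp_force: 0.0
need [-198.1   82.4  -37.7] turn 1.696 tilt [ 0.01 -0.  ] psi 1.656 j6 -0.1 v 0.069 t 8.2167
```

```bash
python3 -m inch '[-196,82,0,0,0,0.9,70, -196,82,0,0,0,0.9,70, -196,82,0,0,0,0.9,70, -196,82,0,0,0,0.9,70, -196,82,0,0,0,0.9,70, -196,82,0,0,0,0.9,70, -196,82,0,0,0,0.9,70, -196,82,-30,0,0,0.9,70]'; python3 -m inch '[0,0,0,0,0,0.8,70, 0,0,0,0,0,0.8,70, 0,0,0,0,0,0.8,70, 0,0,0,0,0,0.8,70, 0,0,0,0,0,0.8,70, 0,0,0,0,0,0.8,70, 0,0,0,0,0,0.8,70, 0,0,0,0,0,0.8,70]'; python3 st.py .4305 .0757 .030 3.352
python3 - <<'E'
from h import *
T,Sc=cam("top"),cam("scene");bot.camera("scene")
P=(.622,.0133,.088);c,s=np.cos(P[2]),np.sin(P[2])
x=np.array([P[0]+s*.018,P[1]-c*.018])
b=sil("scene","strip_cherry",proj(Sc,[*x,.055])[0])
if b is not None:
    p,e=fit([(-.065,.065,-.014,.014,.042,.068)],[(Sc,b)],[*x,.088]);d=p[:2]-P[:2];print(p,e,"press frame",c*d[0]+s*d[1],-s*d[0]+c*d[1])
E
```

```text
clock: 8.88
eef_pos: [0.4326, 0.0765, 0.1164]
tool_rot: [-0.475, 0.88, -0.002, 0.005]
ft_force: [1.2, 0.2, -0.2]
grip_width: 0.0598
grasp_force: 0.0
clock: 9.55
eef_pos: [0.429, 0.0753, 0.112]
tool_rot: [0.779, -0.627, -0.0, 0.0]
ft_force: [0.1, -0.2, 0.4]
grip_width: 0.0596
grasp_force: 0.0
need [  1.5   0.4 -82. ] turn -0.004 tilt [-0. -0.] psi -2.927 j6 -1.61 v 0.075 t 9.55
[ 0.62225359 -0.00905511  0.06369581] 0.1662730653955873 press frame -0.0017121011331086716 -0.02229089158596502
```

```bash
python3 -m inch '[1,0,-40,0,0,0,70, 1,0,-80,0,0,0,70, 1,0,-82,0,0,0,70, 1,0,-82,0,0,0,70, 1,0,-82,0,0,0,15, 1,0,-82,0,0,0,15, 1,0,-82,0,0,0,15, 1,0,-82,0,0,0,15]'; python3 -m inch '[0,0,0,0,0,0,15, 0,0,0,0,0,0,15, 0,0,0,0,0,0,15]'; python3 -m inch '[0,0,40,0,0,0,15, 0,0,80,0,0,0,15, 0,0,105,0,0,0,15, 0,0,105,0,0,0,15, 0,0,105,0,0,0,15]'; python3 st.py .036 .130
```

```text
clock: 10.32
eef_pos: [0.4324, 0.0757, 0.0329]
tool_rot: [0.779, -0.628, 0.002, -0.002]
ft_force: [-0.4, -0.3, 6.7]
grip_width: 0.0266
grasp_force: 60.6
clock: 10.57
eef_pos: [0.4324, 0.0757, 0.0329]
tool_rot: [0.779, -0.628, 0.002, -0.002]
ft_force: [-0.3, -0.3, 6.6]
grip_width: 0.0265
grasp_force: 60.6
clock: 10.98
eef_pos: [0.4323, 0.0757, 0.1383]
tool_rot: [0.779, -0.628, 0.002, -0.003]
ft_force: [0.5, -0.6, -1.9]
grip_width: 0.0265
grasp_force: 59.8
need [186.5 -26.6  -8.3] turn -1.697 tilt [0.007 0.001] psi -2.927 j6 -1.61 v 0.06 t 10.9833
```

```bash
python3 -m inch '[90,-13,0,0,0,-0.95,15, 90,-13,0,0,0,-0.95,15, 90,-13,0,0,0,-0.95,15, 90,-13,0,0,0,-0.95,15, 186,-26,0,0,0,-0.95,15, 186,-26,0,0,0,-0.95,15, 186,-26,0,0,0,-0.95,15, 186,-26,0,0,0,-0.95,15]'; python3 -m inch '[0,0,0,0,0,-0.747,15, 0,0,0,0,0,-0.747,15, 0,0,0,0,0,-0.747,15, 0,0,0,0,0,-0.747,15, 0,0,0,0,0,-0.747,15, 0,0,0,0,0,-0.747,15, 0,0,-20,0,0,-0.747,15, 0,0,-20,0,0,-0.747,15]'; python3 -m inch '[0,0,-10,0,0,0,15, 0,0,-20,0,0,0,15, 0,0,-20,0,0,0,15]';python3 st.py .036 .075
```

```text
clock: 11.65
eef_pos: [0.619, 0.0486, 0.1332]
tool_rot: [-0.402, 0.915, -0.0, -0.0]
ft_force: [0.0, -0.3, -0.6]
grip_width: 0.0264
grasp_force: 59.8
clock: 12.32
eef_pos: [0.6135, 0.0491, 0.1111]
tool_rot: [-0.044, 0.999, -0.0, -0.004]
ft_force: [-1.8, -0.2, -1.8]
grip_width: 0.0265
grasp_force: 59.8
clock: 12.57
eef_pos: [0.6146, 0.0492, 0.0926]
tool_rot: [-0.044, 0.999, -0.0, -0.002]
ft_force: [0.0, 0.2, -1.4]
grip_width: 0.0266
grasp_force: 59.8
need [  4.2  -0.1 -17.6] turn -0.0 tilt [-0.005 -0.   ] psi 1.659 j6 -0.01 v 0.038 t 12.5667
```

```bash
python3 -m inch '[4,0,-8,0,0,0,15, 4,0,-17,0,0,0,15, 4,0,-17,0,0,0,15, 4,0,-17,0,0,0,15, 4,0,-17,0,0,0,15]'; python3 -m inch '[0,0,0,0,0,0,43, 0,0,0,0,0,0,43, 0,0,0,0,0,0,43, 0,0,20,0,0,0,43, 0,0,60,0,0,0,43, 0,0,70,0,0,0,60, 0,0,70,0,0,0,70]'; python3 st.py .4398 -.1000 .110 3.403
```

```text
clock: 12.98
eef_pos: [0.6205, 0.0494, 0.0785]
tool_rot: [-0.044, 0.999, 0.0, 0.0]
ft_force: [0.3, 0.7, -1.3]
grip_width: 0.0265
grasp_force: 59.8
clock: 13.57
eef_pos: [0.6236, 0.0496, 0.1538]
tool_rot: [-0.044, 0.999, 0.0, 0.005]
ft_force: [0.3, 0.2, 1.8]
grip_width: 0.0593
grasp_force: 0.0
need [-183.8 -149.6  -43.8] turn 1.744 tilt [0.01  0.001] psi 1.659 j6 -0.01 v 0.07 t 13.5667
```

```bash
python3 -m inch '[-183,-150,0,0,0,0.95,70, -183,-150,0,0,0,0.95,70, -183,-150,0,0,0,0.95,70, -183,-150,0,0,0,0.95,70, -183,-150,0,0,0,0.95,70, -183,-150,0,0,0,0.95,70, -183,-150,0,0,0,0.95,70, -183,-150,-38,0,0,0.95,70]'; python3 -m inch '[0,0,0,0,0,0.794,70, 0,0,0,0,0,0.794,70, 0,0,0,0,0,0.794,70, 0,0,0,0,0,0.794,70, 0,0,0,0,0,0.794,70, 0,0,0,0,0,0.794,70, 0,0,0,0,0,0.794,70, 0,0,0,0,0,0.794,70]'; python3 st.py .4398 -.1000 .030 3.403
```

```text
clock: 14.23
eef_pos: [0.4412, -0.103, 0.1157]
tool_rot: [-0.497, 0.868, -0.005, 0.005]
ft_force: [1.9, -0.4, 0.3]
grip_width: 0.0599
grasp_force: 0.0
clock: 14.9
eef_pos: [0.4371, -0.1006, 0.1101]
tool_rot: [0.793, -0.609, -0.0, 0.0]
ft_force: [-0.1, -0.4, 0.6]
grip_width: 0.0599
grasp_force: 0.0
need [  2.7   0.6 -80.1] turn -0.0 tilt [-0.  0.] psi -2.88 j6 -2.06 v 0.067 t 14.9
```

```bash
python3 -m inch '[2,0,-40,0,0,0,70, 2,0,-79,0,0,0,70, 2,0,-79,0,0,0,70, 2,0,-79,0,0,0,70, 2,0,-79,0,0,0,15, 2,0,-79,0,0,0,15, 2,0,-79,0,0,0,15, 2,0,-79,0,0,0,15]'; python3 -m inch '[0,0,0,0,0,0,15, 0,0,0,0,0,0,15, 0,0,0,0,0,0,15]'; python3 -m inch '[0,0,40,0,0,0,15, 0,0,80,0,0,0,15, 0,0,105,0,0,0,15, 0,0,105,0,0,0,15, 0,0,105,0,0,0,15]'; python3 st.py -.072 .130
```

```text
clock: 15.57
eef_pos: [0.4414, -0.1011, 0.034]
tool_rot: [0.793, -0.609, 0.002, -0.001]
ft_force: [-0.8, -0.4, 7.4]
grip_width: 0.0267
grasp_force: 60.5
clock: 15.82
eef_pos: [0.4413, -0.1011, 0.034]
tool_rot: [0.793, -0.609, 0.002, -0.001]
ft_force: [-1.2, -0.6, 7.2]
grip_width: 0.0261
grasp_force: 60.4
clock: 16.23
eef_pos: [0.4413, -0.1011, 0.1393]
tool_rot: [0.793, -0.609, 0.003, -0.001]
ft_force: [0.7, 0.6, -1.1]
grip_width: 0.0263
grasp_force: 59.7
need [187.   42.7  -9.3] turn -1.744 tilt [ 0.007 -0.002] psi -2.881 j6 -2.06 v 0.061 t 16.2333
```

```bash
python3 -m inch '[90,20,0,0,0,-0.95,15, 90,20,0,0,0,-0.95,15, 90,20,0,0,0,-0.95,15, 90,20,0,0,0,-0.95,15, 188,43,0,0,0,-0.95,15, 188,43,0,0,0,-0.95,15, 188,43,0,0,0,-0.95,15, 188,43,0,0,0,-0.95,15]'; python3 -m inch '[0,0,0,0,0,-0.794,15, 0,0,0,0,0,-0.794,15, 0,0,0,0,0,-0.794,15, 0,0,0,0,0,-0.794,15, 0,0,0,0,0,-0.794,15, 0,0,0,0,0,-0.794,15, 0,0,-20,0,0,-0.794,15, 0,0,-20,0,0,-0.794,15]'; python3 -m inch '[0,0,-10,0,0,0,15, 0,0,-20,0,0,0,15, 0,0,-20,0,0,0,15]';python3 st.py -.072 .075
```

```text
clock: 16.9
eef_pos: [0.6303, -0.0563, 0.1343]
tool_rot: [-0.425, 0.905, 0.0, 0.0]
ft_force: [0.4, -0.3, -0.7]
grip_width: 0.0265
grasp_force: 59.7
clock: 17.57
eef_pos: [0.6245, -0.0574, 0.112]
tool_rot: [-0.044, 0.999, 0.001, -0.004]
ft_force: [-1.1, 0.1, -2.3]
grip_width: 0.0264
grasp_force: 59.7
clock: 17.82
eef_pos: [0.6256, -0.0575, 0.0936]
tool_rot: [-0.044, 0.999, 0.0, -0.002]
ft_force: [-0.8, -0.1, -1.7]
grip_width: 0.0263
grasp_force: 59.7
need [  2.7  -0.9 -18.6] turn -0.001 tilt [-0.005  0.   ] psi 1.66 j6 -0.18 v 0.038 t 17.8167
```

```bash
python3 -m inch '[2,0,-8,0,0,0,15, 2,0,-16,0,0,0,15, 2,0,-20,0,0,0,15, 2,0,-20,0,0,0,15, 2,0,-20,0,0,0,15]'; python3 -m inch '[0,0,0,0,0,0,43, 0,0,0,0,0,0,43, 0,0,0,0,0,0,43, 0,0,20,0,0,0,43, 0,0,60,0,0,0,43, 0,0,70,0,0,0,60, 0,0,70,0,0,0,70]'; python3 st.py .4473 -.3479 .120 3.154
```

```text
clock: 18.23
eef_pos: [0.6294, -0.0576, 0.0764]
tool_rot: [-0.044, 0.999, -0.0, 0.0]
ft_force: [0.3, 0.4, -1.3]
grip_width: 0.0264
grasp_force: 59.7
clock: 18.82
eef_pos: [0.6326, -0.058, 0.1516]
tool_rot: [-0.044, 0.999, -0.001, 0.005]
ft_force: [0.4, 0.8, 0.9]
grip_width: 0.0591
grasp_force: 0.0
need [-185.3 -289.9  -31.6] turn 1.495 tilt [ 0.01  -0.001] psi 1.659 j6 -0.18 v 0.068 t 18.8167
```

```bash
python3 -m inch '[-184,-290,0,0,0,0.9,70, -184,-290,0,0,0,0.9,70, -184,-290,0,0,0,0.9,70, -184,-290,0,0,0,0.9,70, -184,-290,0,0,0,0.9,70, -184,-290,0,0,0,0.9,70, -184,-290,0,0,0,0.9,70, -184,-290,0,0,0,0.9,70]';python3 st.py .4473 -.3479 .120 3.154; python3 -m inch '[0,0,0,0,0,0,70]'; python3 st.py .4473 -.3479 .120 3.154
```

```text
clock: 19.48
eef_pos: [0.4577, -0.3274, 0.1458]
tool_rot: [-0.477, 0.879, 0.0, 0.0]
ft_force: [0.2, -1.5, 1.4]
grip_width: 0.0598
grasp_force: 0.0
need [-10.4 -20.5 -25.8] turn 0.59 tilt [-0.     0.001] psi 2.564 j6 -1.61 v 1.671 t 19.4833
clock: 19.57
eef_pos: [0.4546, -0.3322, 0.1458]
tool_rot: [-0.471, 0.882, -0.001, -0.002]
ft_force: [0.3, 1.3, -0.4]
grip_width: 0.0598
grasp_force: 0.0
need [ -7.3 -15.7 -25.8] turn 0.602 tilt [-0.002 -0.003] psi 2.552 j6 -1.61 v 0.162 t 19.5667
```

```bash
python3 -m inch '[-7,-15,-30,0,0,0.6,70, -7,-15,-30,0,0,0.6,70, -7,-15,-30,0,0,0.6,70, -7,-15,-30,0,0,0.6,70, -7,-15,-30,0,0,0.6,70, -7,-15,-30,0,0,0.6,70, -7,-15,-30,0,0,0.6,70, -7,-15,-30,0,0,0.6,70]';python3 st.py .4473 -.3479 .030 3.154
```

```text
clock: 20.23
eef_pos: [0.4519, -0.3413, 0.1161]
tool_rot: [0.712, -0.702, -0.0, 0.0]
ft_force: [0.2, -0.4, 0.0]
grip_width: 0.0596
grasp_force: 0.0
need [ -4.6  -6.6 -86.1] turn -0.003 tilt [-0.  0.] psi -3.127 j6 -2.23 v 0.01 t 20.2333
```

```bash
python3 -m inch '[-5,-7,-40,0,0,0,70, -5,-7,-80,0,0,0,70, -5,-7,-85,0,0,0,70, -5,-7,-85,0,0,0,70, -5,-7,-85,0,0,0,15, -5,-7,-85,0,0,0,15, -5,-7,-85,0,0,0,15, -5,-7,-85,0,0,0,15]'; python3 -m inch '[0,0,0,0,0,0,15, 0,0,0,0,0,0,15, 0,0,0,0,0,0,15]'; python3 -m inch '[0,0,40,0,0,0,15, 0,0,80,0,0,0,15, 0,0,120,0,0,0,15, 0,0,130,0,0,0,15, 0,0,130,0,0,0,15]'; python3 st.py .089 .150
```

```text
clock: 20.9
eef_pos: [0.4488, -0.3498, 0.0343]
tool_rot: [0.713, -0.701, 0.003, -0.0]
ft_force: [-0.3, 0.3, 4.9]
grip_width: 0.0264
grasp_force: 61.8
clock: 21.15
eef_pos: [0.4488, -0.3498, 0.0343]
tool_rot: [0.713, -0.701, 0.003, -0.0]
ft_force: [-0.2, 0.4, 5.8]
grip_width: 0.0262
grasp_force: 61.9
clock: 21.57
eef_pos: [0.4496, -0.3505, 0.1671]
tool_rot: [0.713, -0.701, 0.006, -0.001]
ft_force: [1.1, 0.2, -0.5]
grip_width: 0.0265
grasp_force: 61.0
need [164.6 452.4 -17.1] turn -1.5 tilt [ 0.009 -0.007] psi -3.124 j6 -2.25 v 0.094 t 21.5667
```

```bash
python3 -m inch '[164,452,0,0,0,-0.95,15, 164,452,0,0,0,-0.95,15, 164,452,0,0,0,-0.95,15, 164,452,0,0,0,-0.95,15, 164,452,0,0,0,-0.95,15, 164,452,0,0,0,-0.95,15, 164,452,0,0,0,-0.95,15, 164,452,0,0,0,-0.95,15]'; python3 -m inch '[0,0,0,0,0,0,15]'; python3 st.py .089 .150
```

```text
clock: 22.23
eef_pos: [0.5507, -0.0599, 0.1596]
tool_rot: [-0.327, 0.945, 0.001, -0.001]
ft_force: [0.4, -0.8, -0.5]
grip_width: 0.0264
grasp_force: 60.9
clock: 22.32
eef_pos: [0.5525, -0.0554, 0.1597]
tool_rot: [-0.332, 0.943, 0.002, 0.0]
ft_force: [-0.2, -1.1, -0.6]
grip_width: 0.0266
grasp_force: 61.0
need [ 61.6 157.3  -9.7] turn -0.589 tilt [-0.001  0.003] psi 2.247 j6 -0.78 v 0.225 t 22.3167
```

```bash
python3 -m inch '[61,157,0,0,0,-0.589,15, 61,157,0,0,0,-0.589,15, 61,157,0,0,0,-0.589,15, 61,157,0,0,0,-0.589,15, 61,157,0,0,0,-0.589,15, 61,157,-20,0,0,-0.589,15, 61,157,-50,0,0,-0.589,15, 61,157,-50,0,0,-0.589,15]'; python3 -m inch '[0,0,0,0,0,0,15]'; python3 st.py .089 .076
```

```text
clock: 22.98
eef_pos: [0.6076, 0.0949, 0.1039]
tool_rot: [-0.043, 0.999, -0.001, -0.007]
ft_force: [-2.1, -0.5, -2.3]
grip_width: 0.0263
grasp_force: 60.9
clock: 23.07
eef_pos: [0.6097, 0.0947, 0.1081]
tool_rot: [-0.042, 0.999, -0.0, -0.004]
ft_force: [-0.4, -0.1, -1.3]
grip_width: 0.0265
grasp_force: 60.9
need [  4.5   7.3 -32.1] turn 0.004 tilt [-0.008 -0.001] psi 1.655 j6 0.07 v 0.067 t 23.0667
```

```bash
python3 -m inch '[3,6,-8,0,0,0,15, 3,6,-16,0,0,0,15, 3,6,-24,0,0,0,15, 3,6,-31,0,0,0,15, 3,6,-32,0,0,0,15, 3,6,-32,0,0,0,15]'; python3 st.py .089 .076; python3 -m inch '[0,0,0,0,0,0,43, 0,0,0,0,0,0,43, 0,0,0,0,0,0,43, 0,0,20,0,0,0,43, 0,0,60,0,0,0,43, 0,0,90,0,0,0,50, 0,0,90,0,0,0,50]'
```

```text
clock: 23.57
eef_pos: [0.615, 0.1009, 0.0788]
tool_rot: [-0.042, 0.999, -0.0, -0.001]
ft_force: [-0.1, 0.1, -0.2]
grip_width: 0.0267
grasp_force: 61.0
need [-0.9  1.  -2.8] turn 0.005 tilt [-0.001 -0.   ] psi 1.654 j6 0.08 v 0.014 t 23.5667
clock: 24.15
eef_pos: [0.6199, 0.1019, 0.1779]
tool_rot: [-0.042, 0.999, 0.001, 0.007]
ft_force: [1.7, 0.5, 1.6]
grip_width: 0.0427
grasp_force: 0.0
```

```bash
python3 -m inch '[-150,-250,20,0,0,0,50, -150,-250,20,0,0,0,50, -150,-250,20,0,0,0,50, -150,-250,20,0,0,0,50, -150,-250,20,0,0,0,50, -150,-250,20,0,0,0,50, -150,-250,20,0,0,0,50, -150,-250,20,0,0,0,50]';  python3 - <<'E'
from h import *
a=bot.camera("scene")[165:305,240:420];b=bot.camera("top")[120:215,210:440]
cv2.imwrite("pics/c2.png",np.vstack([cv2.resize(a,(440,342),interpolation=2),cv2.resize(b,(440,182),interpolation=2)]))
T,Sc=cam("top"),cam("scene")
P=(.622,.0133,.088);c,s=np.cos(P[2]),np.sin(P[2])
for n,py in dict(wenge=.089,walnut=.036,cherry=-.018,maple=-.072).items():
    x=np.array([P[0]-s*py,P[1]+c*py])
    for C,nm in((T,"top"),(Sc,"scene")):
        m=sil(nm,"strip_"+n,proj(C,[*x,.06])[0])
        if m is None:print(n,nm,"none");continue
        p,e=fit([(-.065,.065,-.014,.014,.042,.068)],[(C,m)],[*x,.088]);d=p[:2]-P[:2];print(n,nm,"yaw",p[2].round(3),round(e,2),"press",round(c*d[0]+s*d[1],4),round(-s*d[0]+c*d[1],4))
for C,nm in((T,"top"),(Sc,"scene")):
    print(nm,[(round(d["confidence"],2),np.round(back(C,d["uv"],.094),4)) for d in bot.spot_point(nm,"jaw_grip")])
E
```

```text
clock: 24.82
eef_pos: [0.4624, -0.1542, 0.1906]
tool_rot: [-0.038, 0.999, -0.002, -0.0]
ft_force: [0.2, 1.1, 0.4]
grip_width: 0.0428
grasp_force: 0.0
wenge top yaw 0.083 0.09 press 0.0036 0.0886
wenge scene yaw 0.038 0.15 press 0.0006 0.087
walnut top yaw 0.082 0.08 press 0.0045 0.0375
walnut scene yaw 0.071 0.09 press 0.0025 0.0353
cherry top yaw 0.08 0.06 press -0.0002 -0.0195
cherry scene yaw 0.074 0.09 press -0.0026 -0.0202
maple top yaw 0.091 0.07 press 0.0033 -0.0702
maple scene yaw 0.097 0.06 press 0.0009 -0.0722
top [(0.92, array([ 0.6377, -0.1717]))]
scene [(0.91, array([ 0.6377, -0.1722])), (0.54, array([ 0.6734, -0.0291])), (0.35, array([0.6384, 0.0766]))]
```

View pics/c2.png

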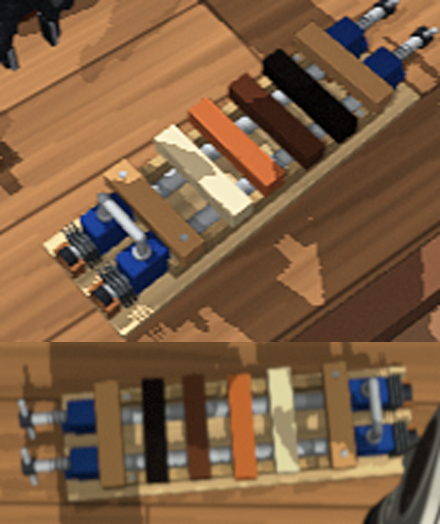

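The picture shows all four strips seated in order: wenge, walnut, cherry, maple from the fixed jaw (scene crop, right to left: wenge (310,95) to maple (205,170)). Nothing is disturbed. Next is the grip bar at (0.638, -0.172).

```bash
python3 st.py .638 -.172 .150 1.659; python3 -m inch '[176,-18,-35,0,0,0.01,50, 176,-18,-35,0,0,0.01,50, 176,-18,-35,0,0,0.01,50, 176,-18,-35,0,0,0.01,50, 176,-18,-35,0,0,0.01,50, 176,-18,-35,0,0,0.01,50, 176,-18,-35,0,0,0.01,50]'; python3 st.py .638 -.172 .096 1.659
```

```text
need [172.1 -23.9 -39.3] turn 0.003 tilt [-0.  0.] psi 1.656 j6 -0.39 v 0.005 t 25.4167
clock: 26.0
eef_pos: [0.6415, -0.1663, 0.1528]
tool_rot: [-0.047, 0.999, 0.0, -0.001]
ft_force: [-0.9, -0.2, -0.5]
grip_width: 0.0428
grasp_force: 0.0
need [ -3.5  -5.7 -56.8] turn -0.006 tilt [-0.003  0.001] psi 1.665 j6 -0.35 v 0.052 t 26.0
```

```bash
python3 -m inch '[-3,-5,-15,0,0,-0.006,50, -3,-6,-35,0,0,-0.006,50, -3,-6,-57,0,0,-0.006,50, -3,-6,-57,0,0,-0.006,50, -3,-6,-57,0,0,-0.006,50]';  python3 st.py .638 -.172 .096 1.659; python3 -m inch '[0,0,0,0,0,0,5, 0,0,0,0,0,0,5, 0,0,0,0,0,0,5, 0,0,0,0,0,0,5, 0,0,0,0,0,0,5]'; python3 st.py .638 -.172 .096 1.659
```

```text
clock: 26.42
eef_pos: [0.6365, -0.1725, 0.0972]
tool_rot: [-0.044, 0.999, 0.0, -0.002]
ft_force: [-0.0, -0.2, 0.8]
grip_width: 0.0428
grasp_force: 0.0
need [ 1.5  0.5 -1.2] turn 0.001 tilt [-0.003  0.001] psi 1.658 j6 -0.35 v 0.059 t 26.4167
clock: 26.83
eef_pos: [0.6392, -0.1715, 0.1002]
tool_rot: [-0.044, 0.999, 0.001, 0.001]
ft_force: [-2.8, 4.9, 6.6]
grip_width: 0.0096
grasp_force: 58.5
need [-1.2 -0.5 -4.2] turn -0.001 tilt [0.003 0.002] psi 1.66 j6 -0.35 v 0.002 t 26.8333
```

```bash
python3 -m inch '[-1,10,0,0,0,0,5, -2,20,0,0,0,0,5, -3,30,0,0,0,0,5, -4,40,0,0,0,0,5, -5,50,0,0,0,0,5, -5,60,0,0,0,0,5, -6,70,0,0,0,0,5, -7,80,0,0,0,0,5]'; python3 -m inch '[-1,8,0,0,0,0,5, -2,16,0,0,0,0,5, -2,24,0,0,0,0,5, -3,32,0,0,0,0,5, -4,40,0,0,0,0,5, -4,48,0,0,0,0,5, -4,48,0,0,0,0,5, -4,48,0,0,0,0,5]';  python3 st.py .6253 -.0236 .097 1.659
```

```text
clock: 27.5
eef_pos: [0.632, -0.0963, 0.1001]
tool_rot: [-0.042, 0.999, -0.004, 0.001]
ft_force: [-3.7, -9.3, 5.0]
grip_width: 0.0101
grasp_force: 59.7
clock: 28.17
eef_pos: [0.6272, -0.0463, 0.1001]
tool_rot: [-0.043, 0.999, -0.002, 0.0]
ft_force: [-5.1, -3.1, 8.6]
grip_width: 0.0097
grasp_force: 59.8
need [-1.9 22.7 -3.1] turn 0.001 tilt [ 0.001 -0.004] psi 1.658 j6 -0.16 v 0.007 t 28.1667
```

```bash
python3 -m inch '[0,5,0,0,0,0,5, -1,10,0,0,0,0,5, -1,15,0,0,0,0,5, -1,18,0,0,0,0,5, -1,18,0,0,0,0,5]';  python3 st.py .6253 -.0236 .097 1.659;python3 -m inch '[0,2,0,0,0,0,5, 0,3,0,0,0,0,5, 0,3,0,0,0,0,5]';  python3 st.py .6253 -.0236 .097 1.659
```

```text
clock: 28.58
eef_pos: [0.6256, -0.0293, 0.1001]
tool_rot: [-0.043, 0.999, -0.003, -0.0]
ft_force: [-6.9, -6.2, 9.5]
grip_width: 0.0099
grasp_force: 60.0
need [-0.3  5.7 -3.1] turn 0.002 tilt [-0.    -0.006] psi 1.657 j6 -0.13 v 0.01 t 28.5833
clock: 28.83
eef_pos: [0.6254, -0.0268, 0.1001]
tool_rot: [-0.043, 0.999, -0.003, -0.001]
ft_force: [-8.0, -7.2, 9.1]
grip_width: 0.0096
grasp_force: 60.0
need [-0.1  3.2 -3.1] turn 0.003 tilt [-0.001 -0.006] psi 1.656 j6 -0.13 v 0.003 t 28.8333
```

```bash
python3 -m inch '[0,1,0,0,0,0,5, 0,2,0,0,0,0,5, 0,2,0,0,0,0,5]'; python3 -m inch '[0,1,0,0,0,0,5, 0,2,0,0,0,0,5, 0,2,0,0,0,0,5]'; python3 - <<'E'
from h import *
a=bot.camera("scene")[165:305,240:420]
cv2.imwrite("pics/c3.png",cv2.resize(a,None,fx=3.5,fy=3.5,interpolation=2))
E
```

```text
clock: 29.08
eef_pos: [0.6252, -0.025, 0.1001]
tool_rot: [-0.043, 0.999, -0.003, -0.001]
ft_force: [-9.3, -8.6, 10.7]
grip_width: 0.0098
grasp_force: 60.1
clock: 29.33
eef_pos: [0.6252, -0.0245, 0.1001]
tool_rot: [-0.042, 0.999, -0.005, -0.001]
ft_force: [-7.9, -10.9, 10.0]
grip_width: 0.0097
grasp_force: 60.1
```

View pics/c3.png

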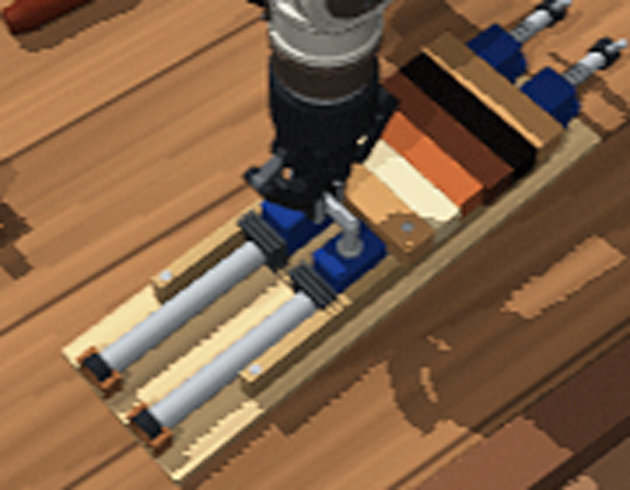

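The picture shows the four strips closed up in order against the fixed jaw, and the last 2 mm step barely moved the jaw. I'll press a little more.

```bash
python3 -m inch '[0,2,0,0,0,0,5, 0,3,0,0,0,0,5, 0,3,0,0,0,0,5]'; python3 -m inch '[0,2,0,0,0,0,5, 0,4,0,0,0,0,5, 0,4,0,0,0,0,5, 0,4,0,0,0,0,5]'
```

```text
clock: 29.63
eef_pos: [0.6252, -0.0244, 0.1001]
tool_rot: [-0.041, 0.999, -0.007, -0.001]
ft_force: [-8.1, -18.0, 9.2]
grip_width: 0.0096
grasp_force: 60.2
clock: 29.97
eef_pos: [0.6252, -0.0242, 0.1001]
tool_rot: [-0.04, 0.999, -0.011, -0.001]
ft_force: [-7.8, -27.7, 9.0]
grip_width: 0.0101
grasp_force: 60.5
```

```bash
python3 -m inch '[0,-3,0,0,0,0,5, 0,-5,0,0,0,0,5, 0,-5,0,0,0,0,5]'; python3 -m inch '[0,0,0,0,0,0,40, 0,0,0,0,0,0,40, 0,0,0,0,0,0,40, 0,0,30,0,0,0,40, 0,0,70,0,0,0,40, 0,0,100,0,0,0,40]'; python3 -m inch '[-150,-250,20,0,0,0,50, -150,-250,20,0,0,0,50, -150,-250,20,0,0,0,50, -150,-250,20,0,0,0,50, -150,-250,20,0,0,0,50, -150,-250,20,0,0,0,50, -150,-250,20,0,0,0,50, -150,-250,20,0,0,0,50]';  python3 - <<'E'
from h import *
a=bot.camera("scene")[165:305,240:420];b=bot.camera("top")[120:305,130:540]
cv2.imwrite("pics/c4.png",np.vstack([cv2.resize(a,(440,342),interpolation=2),cv2.resize(b,(440,198),interpolation=2)]))
T,Sc=cam("top"),cam("scene")
P=(.622,.0133,.088);c,s=np.cos(P[2]),np.sin(P[2])
for n,py in dict(wenge=.116,walnut=.088,cherry=.06,maple=.032).items():
    x=np.array([P[0]-s*py,P[1]+c*py])
    for C,nm in((T,"top"),(Sc,"scene")):
        m=sil(nm,"strip_"+n,proj(C,[*x,.06])[0])
        if m is None:print(n,nm,"none");continue
        p,e=fit([(-.065,.065,-.014,.014,.042,.068)],[(C,m)],[*x,.088]);d=p[:2]-P[:2];print(n,nm,"yaw",p[2].round(3),round(e,2),"press",round(c*d[0]+s*d[1],4),round(-s*d[0]+c*d[1],4))
for C,nm in((T,"top"),(Sc,"scene")):
    for d in bot.spot_point(nm,"jaw_grip")[:1]:
        q=back(C,d["uv"],.094)-P[:2];print(nm,"j",-s*q[0]+c*q[1]+.19)
E
```

```text
clock: 30.22
eef_pos: [0.6252, -0.0245, 0.1001]
tool_rot: [-0.041, 0.999, -0.006, -0.001]
ft_force: [-8.3, -15.5, 9.5]
grip_width: 0.01
grasp_force: 60.4
clock: 30.72
eef_pos: [0.6269, -0.017, 0.1995]
tool_rot: [-0.044, 0.999, 0.0, 0.0]
ft_force: [1.2, -0.4, 1.4]
grip_width: 0.0339
grasp_force: 0.0
clock: 31.38
eef_pos: [0.4738, -0.2732, 0.2186]
tool_rot: [-0.04, 0.999, -0.002, 0.0]
ft_force: [0.2, 0.3, 0.3]
grip_width: 0.0429
grasp_force: 0.0
wenge top yaw 0.101 0.07 press 0.0027 0.1173
wenge scene yaw 0.037 0.45 press 0.0021 0.1189
walnut top yaw 0.096 0.19 press 0.001 0.0884
walnut scene yaw 0.038 0.35 press 0.0013 0.092
cherry top yaw 0.08 0.07 press -0.0008 0.0597
cherry scene none
maple top yaw 0.099 0.06 press 0.0021 0.0323
maple scene yaw 0.029 0.38 press -0.0007 0.035
```

View pics/c4.png

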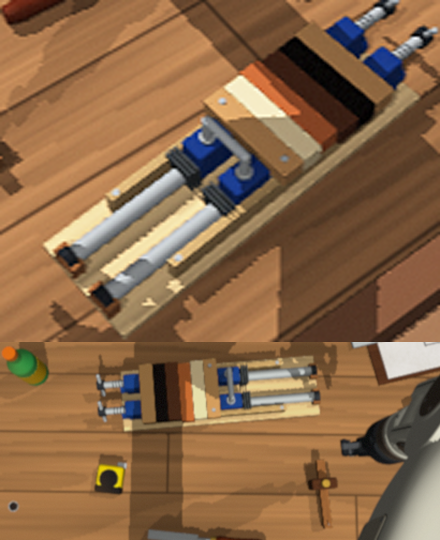

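The picture shows the four strips closed up tight in order between the jaws. The tape (110,478) and gauge (322,482) are where they were, and the arm is clear. Now I hand in.

```bash
python3 -c "
from workcell import bot
print(bot.job_done())"
```

```text
the job is handed in; nothing more can be done
None
```

The four strips are closed up in the press in order wenge, walnut, cherry, maple from the fixed jaw, with the tape and gauge undisturbed, the arm clear and the job handed in at about 32 s; the hand-in gave no verdict, but the last top-camera fits put every strip within about 3 mm of its place.

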